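# Oil the gauge case's latch and hook it shut

## Robot

A 6-joint arm with a two-finger parallel gripper is mounted at the origin on the work surface. World frame = base frame: x ahead of the robot, y to its left, z up, the work surface at z = 0. Lengths are in mm, angles in degrees, forces in N, time in s.
With the tool pointing down it reaches from about 350 to 725 mm from the base axis. Payload 4.3 kg.
Tool frame: the origin (TCP) lies at the centre of the arm's flange, where the gripper is bolted on; the fingertips stand 173 mm ahead of it and the grasp point (between the pads) lies 155 mm ahead of it (bot.nose_length is the distance from the TCP to the fingertips, in mm); y points along the fingers, x is the direction in which the jaws open and shut, and the axes are right-handed (so a half turn about y gives the same grasp; the last joint's range is limited). The gripper opens to 85 mm and grips with 20 to 120 N. Pads are 22 mm wide; open, the fingers measure 114 mm over their backs; the gripper's body (76 mm by 85 mm) begins 54 mm behind the grasp point. The pads swing forward as they close: fully open they stand 13 mm farther back than shut.
Start: joints at [-81.434, 21.618, 4.641, 73.018, 0, 83.68], TCP at [147.717, -555.722, 404.729] pointing down, gripper open.
Joint ranges: [-156.06, 156.06], [-48.1, 94.91], [-58.44, 69.94], [-101.28, 121.22], [-78.64, 73.56], [-180, 180]. Speed limits (degrees/s): [147.25, 147.25, 180, 180, 180, 180].

## Interface

Orientations are given as [roll, pitch, yaw] about the fixed x, y, z axes, in that order (R = Rz(yaw) Ry(pitch) Rx(roll)).
In Python, from workcell import telemetry, read_camera, calibration, workorder, bot gives the robot as it stands.
- The arm moves only by the tool servo_tool, never from a script. Its argument "steps" is a list that holds one entry, the list of rows, each a list of 7 numbers: the shift along the tool's x, y, z in mm, then the turn, a rotation vector about the tool's x, y, z in rad, then the finger opening in mm, from 0 to 85.4. A call has 1 to 8 rows; each row is the pose to reach, as a shift and turn from the pose commanded when the call began, along the tool's axes at that moment; what a row does not reach only later rows make up. A row lasts 1/8 s, in which the tool goes at most 62.5 mm and 10.7 degrees, less where a joint would pass 70% of its speed; a pose out of reach is approached as far as the arm can. A call with a gripper value outside its range is refused whole. The fingers move at their own pace and stop on an object; the grip force is fixed at half the most. Time passes only in rows, so rows that repeat a pose let the fingers close. It gives the time, the measured TCP pose, the force and the opening at its end, in the units of the state.
- telemetry.state(): the state, without advancing time (a new reading comes with each control period).
- read_camera(name): name is "scene" or "top" or "wrist"; returns the picture (420x560x3 uint8, red, green, blue); there is no depth.
- calibration(name): a dict with "camera_matrix" (3x3 intrinsics, pixels), "rvec" (rotation vector, rad) and "tvec" (3), from world to camera coordinates, as OpenCV has them. Camera axes: x right, y down, z forward; pixel columns grow to the right and rows downward; lengths in mm; the calibration is good to about 2 mm. A picture is of the moment at which its call begins: read the wrist's pose just before it. calibration takes no time and is no camera call; for the wrist camera it gives the pose at the moment of the call.
- workorder.close_job(): hands the job in, once; it reports no verdict.
The state is a dict: "time": time; "joint_pos": joint angles; "qvel": joint speeds; "tau": joint torques, N m; "ee_pos": TCP position; "ee_rot": TCP orientation; "force": force on the tool from outside, world axes, zero at the start; "wrist_torque": the same for the moment, N m; "grip_width": opening from 0.0 (shut) to 1.0 (fully open).
Only numpy, scipy, OpenCV 4.12 (cv2) and the standard library are available. Lean on these libraries where they do the work, as an engineer would, in place of code of your own. Each camera call takes 0.05 s, during which the arm holds its last target. There are 200 camera calls.

## Task

The hook latch on the gauge case is due for oiling: pick up the cranked brush by its handle, dip the bristles into the open oil pot to more than half the pot's depth, then dab their tip on top of the latch's round pivot head while the latch is still open. Lay the brush back across both uprights of its stand, head hanging down, and only then swing the hook fully home against the stud on the cover and let go. Keep the oil pot upright and where it is, and leave the closed tin, the standing gauge and the V-block alone.

Things in the scene. Friction and masses are not known exactly. Their poses are not given: they have to be found in the camera images.
- brush_grip (a point): Cranked oiling brush, loose, about 70 g: a straight wooden handle 215 mm long, 12 mm wide, 14 mm high, level on the stand at the start, with a steel rod at one end that turns down to a bristle head. This point is the centre of the handle section, near the centre of mass, the place to grip (12 mm across). Its x axis runs along the handle to the head, z up; the handle reaches from -120 to +95 mm along x.
- brush_tip (a point): Centre of the lower end face of the bristles (a stiff, rigid cylinder, 14 mm diameter, 27 mm long, below a 15 mm diameter ferrule; both hang vertically). In the brush it lies 112 mm along x from brush_grip and 95 mm below it.
- stand: Fixed dark steel brush stand. Origin at the centre of its underside on the work surface; x along the laid brush, z up. Two upright plates 6 mm thick stand at x = -55 and +55 mm; the handle lies across their flat top edges, 106 mm above the surface, between horns that leave 44 mm clear in y and rise to 125 mm. Between the plates there is room for the fingers. Base plate 150 x 70 x 8 mm. At the start the brush lies centred on it with its head towards +x.
- stand_seat (a point): Where brush_grip lies when the brush is centred on the stand: on the stand's middle, 113 mm above the work surface.
- pot_floor (a point): Open round oil pot of dark steel, loose, about 250 g: outer diameter 56 mm, inner diameter 50 mm, 50 mm high. This point is the centre of its inner floor, 4 mm above the work surface; the rim is 46 mm above this point.
- pivot_top (a point): Centre of the top face of the brass pivot head of the latch: an upright fixed cylinder 20 mm in diameter, on the front rail of the gauge case (a fixed wooden case 200 x 260 mm, 62 mm high, of steel plug gauges under a clear cover). The top face is 80 mm above the work surface. The latch turns about the vertical axis through this point.
- latch (a joint): Angle of the brass hook latch, rad: 0 = fully home, hook against the stud on the cover (a hard stop); it grows anticlockwise seen from above as it opens, up to 1.65. Friction of 0.05 N m holds it wherever it is left; no spring.
- latch_post (a point): Centre (half height) of the upright brass finger post on the latch: 12 mm diameter, 30 mm high, 52 mm from the pivot axis, from 70.5 to 100.5 mm above the work surface. The bar below it is 9 mm wide, 6 mm thick, its underside 2.5 mm above the case's top. The stud (8 mm diameter, top 75 mm above the work surface) stands 78 mm from the pivot axis.
- tin_center (a point): Bystander: closed round tin with a lid, dark steel, 56 mm diameter, 60 mm high, loose; it may stand where the pot could. Point at half its height.
- gauge_center (a point): Bystander: steel plug gauge standing on end, 22 mm diameter, 50 mm high, loose. Point at half its height.
- vblock_center (a point): Bystander: steel V-block, 60 x 45 x about 30 mm, loose. Point 15 mm above its underside.
Mind the look-alikes: they are no part of the job. Of the things shaped like the stand, the steel one is meant.

How it is judged (in metres and radians):
On the way, in this order (a step that is already met when the one before it is completed fails the run):
1. the bristle tip is inside the oil pot, below half its depth (horizontal distance between brush_tip and pot_floor below 0.024 m and z of brush_tip in the frame of pot_floor between -0.003 and 0.023 m), for 0.2 s.
2. the bristle tip touches the top of the pivot head (tip centre within 14 mm of its centre) while the latch is open (beyond 0.4 rad) (distance between brush_tip and pivot_top below 0.014 m and contact force between brush and pivot above 0.1 N and value of joint latch above 0.4 rad), for 0.1 s.
3. the brush lies across both uprights of its stand, let go, the latch still open (x of brush_grip in the frame of stand between -0.035 and 0.035 m and y of brush_grip in the frame of stand between -0.02 and 0.02 m and z of brush_grip in the frame of stand between 0.108 and 0.118 m and angle between brush_grip's own x axis and vertical between 1.45 and 1.69 rad and angle between brush_grip's own z axis and vertical below 0.25 rad and contact force between the fingers and brush below 0.05 N and value of joint latch above 0.4 rad), for 0.2 s.
4. the latch is swung home (value of joint latch below 0.07 rad), for 0.2 s.
At the end, for the whole second after the job is handed in: The latch is within 0.07 rad of fully home and still; the brush rests, let go, across both uprights of the stand with its head down (handle level within 0.12 rad, centre within 35 mm along and 20 mm across, 5 mm in height); the pot is upright and within 30 mm of where it stood (x of brush_grip in the frame of stand between -0.035 and 0.035 m and y of brush_grip in the frame of stand between -0.02 and 0.02 m and z of brush_grip in the frame of stand between 0.108 and 0.118 m and angle between brush_grip's own x axis and vertical between 1.45 and 1.69 rad and angle between brush_grip's own z axis and vertical below 0.25 rad and contact force between the fingers and brush below 0.05 N and value of joint latch below 0.07 rad and velocity of joint latch between -0.05 and 0.05 rad/s and linear speed of brush below 0.02 m/s and angle between pot_floor's own z axis and vertical below 0.15 rad and distance of pot_floor from where it was at the start of the episode below 0.03 m); the robot touches nothing.
It fails at once if the oil pot is tipped by more than 0.35 rad or pushed over 30 mm (angle between pot_floor's own z axis and vertical above 0.35 rad or distance of pot_floor from where it was at the start of the episode above 0.03 m).
It fails at once if the closed tin is moved by more than 20 mm (distance of tin_center from where it was at the start of the episode above 0.02 m).
It fails at once if the standing gauge is moved by more than 20 mm (distance of gauge_center from where it was at the start of the episode above 0.02 m).
It fails at once if the V-block is moved by more than 20 mm (distance of vblock_center from where it was at the start of the episode above 0.02 m).
It also fails if it takes over 64 s, if anything falls off the work surface, if the arm or the gripper's body presses on something with over 40 N, if the wrist force passes 120 N, or if a joint passes its speed limit or range.

## Working session

There is one attempt and no reset: what is moved stays moved. The work goes in short steps, Python scripts to look and compute and a tool call to move; the robot and the scene stay as the last step left them, time stands still between calls to the robot, and variables do not carry over. Pictures are saved under pics/ and viewed, about 8 in all and at most 12, crops included, and the job is handed in when it is done.

Besides the shell and the picture viewer there is one more tool, called after "Emit:" in YAML: its name, and indented under it one key for each argument. servo_tool: Moves the arm, as the interface text tells. Its arguments: {"type":"object","properties":{"steps":{"type":"array"}},"required":["steps"]}

```bash
mkdir -p pics; ls; python3 - <<'E'
from workcell import telemetry, read_camera, calibration
import cv2,numpy as np
for n in("scene","top"):
    im=read_camera(n); cv2.imwrite(f"pics/{n}0.png",im[:,:,::-1]); c=calibration(n); R=cv2.Rodrigues(np.array(c["rvec"],float))[0]
    print(n,np.array(c["camera_matrix"]).round(1).tolist(),(-R.T@np.array(c["tvec"]).ravel()).round(0),R.round(2).tolist())
print(telemetry.state())
E
```

```text
pics
scene [[380.8, 0.0, 278.4], [0.0, 380.8, 210.6], [0.0, 0.0, 1.0]] [1145. -484.  672.] [[0.66, 0.75, -0.01], [0.46, -0.42, -0.78], [-0.59, 0.51, -0.62]]
top [[453.3, 0.0, 281.8], [0.0, 453.3, 211.6], [0.0, 0.0, 1.0]] [ 440.   -8. 1184.] [[-0.01, -1.0, -0.03], [-0.99, 0.01, -0.12], [0.12, 0.03, -0.99]]
{'time': 0.1, 'joint_pos': array([-8.14341417e+01,  2.16568846e+01,  4.57214050e+00,  7.30196715e+01,
       -8.05483162e-04,  8.36796034e+01]), 'qvel': array([ 0.0267576 , -0.03077586,  0.18534366, -0.14026449, -0.11373936,
       -0.0846187 ]), 'tau': array([ 1.42710578e-03, -4.64694607e+01,  2.70581728e+01,  1.20141415e-02,
        1.62259212e-04, -2.06436545e-05]), 'ee_pos': array([ 147.67490993, -555.43283538,  403.87276821]), 'ee_rot': array([-89.98930566,   0.10386956, -75.11373465]), 'force': array([-0.38629974,  0.86456581,  0.04326191]), 'wrist_torque': array([-0.03577677,  0.01044883,  0.01005732]), 'grip_width': 1.0023339442245576}
```

View pics/top0.png

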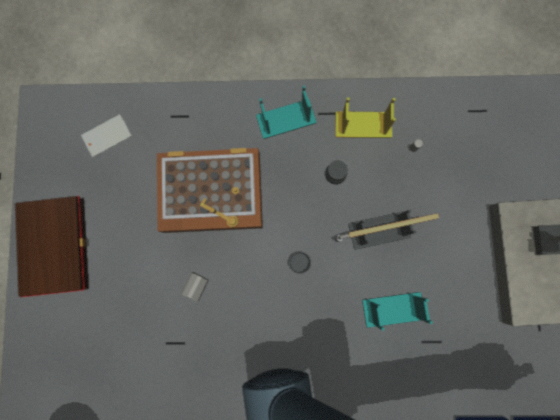

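View pics/scene0.png

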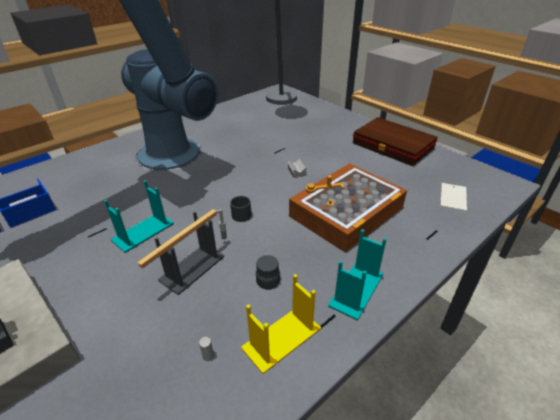

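Stand candidates are the teal ones at (286,118) and (397,309), the yellow one at (365,122) and the dark steel one at (383,229) in the top view. The steel one holds the brush, so that is the one meant. The pot and tin candidates are at (337,171) and (299,262). I'll enlarge these to confirm.

```bash
python3 - <<'E'
import cv2,numpy as np
t=cv2.imread("pics/top0.png");s=cv2.imread("pics/scene0.png")
def c(i,x,y,w,h,W,H):return cv2.resize(i[y:y+h,x:x+w],(W,H),interpolation=cv2.INTER_CUBIC)
a=np.hstack([c(t,150,140,114,100,400,350),c(t,280,150,114,100,400,350)])
b=np.hstack([c(t,280,210,50,62,200,248),c(t,330,195,120,62,400-0,248)[:,:300],c(s,220,190,70,100,300,248)])
cv2.imwrite("pics/crop1.png",np.vstack([a,cv2.convertScaleAbs(b,alpha=1.3)]))
E
```

```text
(no output)
```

View pics/crop1.png

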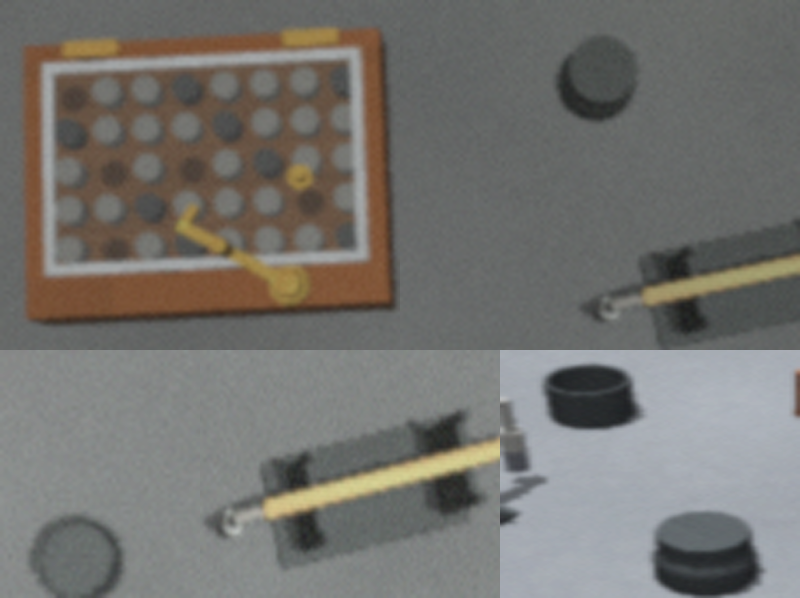

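The top crop shows the open pot at (299,262); the scene crop also shows it hollow at (241,208). The lidded tin is at (337,171). The pivot is near (232,221), the stud near (235.5,191) and the bar elbow near (203,204). The brush head points to the left, towards +y.

```bash
cat > h.py <<'E'
import cv2,numpy as np
from scipy.spatial.transform import Rotation as Ro
from workcell import telemetry, read_camera, calibration
def cam(n):
    c=calibration(n);R=cv2.Rodrigues(np.array(c["rvec"],float))[0];t=np.array(c["tvec"],float).ravel();return np.array(c["camera_matrix"]),R,t
def ray(n,p,z,C=None):
    K,R,t=C or cam(n);d=R.T@np.linalg.solve(K,[p[0],p[1],1.]);o=-R.T@t;return o+d*(z-o[2])/d[2]
def proj(n,X,C=None):
    K,R,t=C or cam(n);v=K@(R@np.asarray(X,float)+t);return v[:2]/v[2]
def Rt():return Ro.from_euler("xyz",telemetry.state()["ee_rot"],degrees=True)
def delta(P,yaw):
    "shift/turn in tool axes to grasp point P (155 ahead), tool down at yaw"
    s=telemetry.state();R=Rt();G=Ro.from_euler("xyz",[-90,0,yaw],degrees=True)
    tcp=np.array(P)+[0,0,155];print("d",R.inv().apply(tcp-s["ee_pos"]).round(1),"rv",(R.inv()*G).as_rotvec().round(3),"t",s["time"])
E
python3 - <<'E'
from h import *
t=cv2.imread("pics/top0.png");s=cv2.imread("pics/scene0.png")
hs=cv2.cvtColor(t,cv2.COLOR_BGR2HSV);m=cv2.inRange(hs,(18,60,90),(35,255,255))
m2=np.zeros_like(m);m2[205:245,342:445]=m[205:245,342:445]
ys,xs=np.nonzero(m2);pts=np.c_[xs,ys].astype(np.float32);r=cv2.minAreaRect(pts);print("handle",r,len(xs))
mu=pts.mean(0);d=np.linalg.svd(pts-mu,full_matrices=False)[2][0];d*=-np.sign(d[0]);q=(pts-mu)@d
A=ray("top",mu+d*q.max(),118);B=ray("top",mu+d*q.min(),118);u=(A-B)/np.linalg.norm(A-B);print("head end",A,"tail",B,"len",np.linalg.norm(A-B),"yaw",np.degrees(np.arctan2(u[1],u[0])))
g=(A+B)/2+12.5*u;print("grip",g,"tip",g+112*u,"scene proj grip",proj("scene",g*[1,1,0]+[0,0,120]), "tip",proj("scene",(g+112*u)*[1,1,0]+[0,0,18]))
# brass
mb=cv2.inRange(hs,(15,110,90),(35,255,255));w=mb[185:232,195:245]
n,l,st,ce=cv2.connectedComponentsWithStats(w);print([(st[i].tolist(),ce[i]+[195,185]) for i in range(1,n) if st[i][4]>4])
for nm,p,z in(("pivot",(232.1,221.5),80),("stud",(235.5,190.7),75),("elbow",(203,204),67)):print(nm,ray("top",p,z),proj("scene",ray("top",p,z)))
# pot rim
for nm,(x,y),z in(("pot",(299,262),50),("tin",(337,171),60)):
    c=t[y-22:y+22,x-22:x+22].astype(int).sum(2)/3;b=np.median(c);print(nm,b);mm=(c<70).astype(np.uint8);k=cv2.connectedComponentsWithStats(mm);i=1+np.argmax(k[2][1:,4]);print(k[2][i],k[3][i]+[x-22,y-22],ray("top",k[3][i]+[x-22,y-22],z),proj("scene",ray("top",k[3][i]+[x-22,y-22],z)))
print("pot nominal",ray("top",(299,262),50),"vb",ray("top",(195,287),20),"ga",ray("top",(417,145),50))
sc=cv2.resize(s[165:225,205:405],(800,240),interpolation=cv2.INTER_CUBIC);
z2=cv2.resize(t[150:282,190:330],(636,600),interpolation=cv2.INTER_CUBIC)[:340]
o=np.zeros((590,800,3),np.uint8);o[:240]=sc;o[245:585,:636]=z2;cv2.imwrite("pics/crop2.png",o)
E
```

```text
handle ((393.3902587890625, 224.98779296875), (5.866814136505127, 91.42452239990234), 77.90524291992188) 506
head end [ 513.23751528 -134.49508048  118.        ] tail [ 556.21772587 -344.29749137  118.        ] len 214.15963699728704 yaw 101.57745135695232
grip [ 532.21896563 -227.15060708  118.        ] tip [ 509.74141732 -117.42932463  118.        ] scene proj grip [184.63215454 229.52784339] tip [224.39146389 236.20039392]
[([37, 3, 7, 6, 39], array([234.92307692, 190.53846154])), ([5, 14, 39, 29, 242], array([222.47933884, 215.58677686]))]
pivot [551.52372323 145.36219363  80.        ] [310.0262946  183.67385171]
stud [628.88932585 137.8364203   75.        ] [328.91205643 198.78453935]
elbow [597.75177783 220.38533785  67.        ] [340.67572203 184.2316575 ]
pot 103.66666666666667
[21 12 12 21 62] [305.14516129 263.25806452] [448.04616292 -32.8528175   50.        ] [235.80622227 201.8847922 ]
tin 102.66666666666667
[ 10  17  21  18 141] [332.78014184 177.5177305 ] [ 661.37517562 -105.44244613   60.        ] [265.58497255 253.69152076]
pot nominal [451.30454551 -17.65000415  50.        ] vb [390.89065558 248.13586952  20.        ] ga [ 744.05645923 -321.84246175   50.        ]
```

View pics/crop2.png

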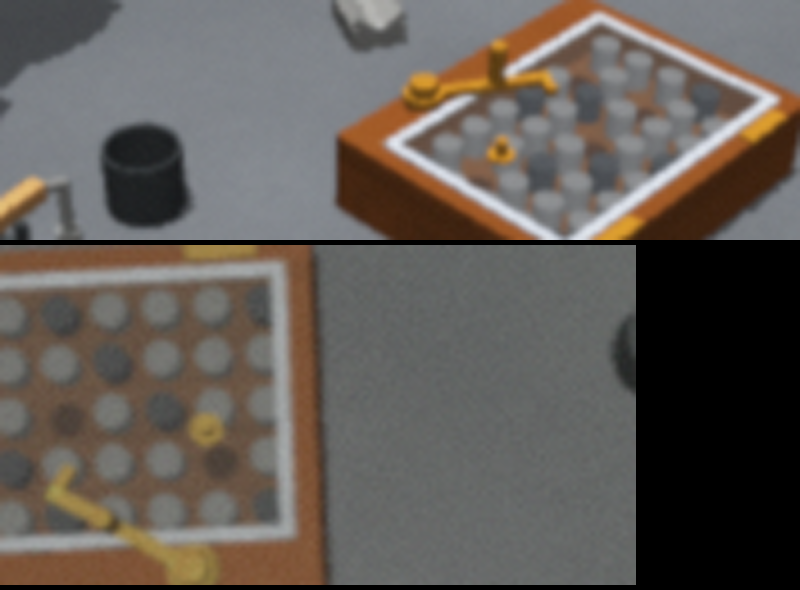

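The scene crop shows the pot rim centred at (240.6,201.8), the pivot head top at (311,185.8), and the post top at (329.8,175.8) with its base at (330,186). The stud is near (330,201.5).

```bash
python3 - <<'E'
from h import *
for n,p,z in(("pot",(240.6,201.8),50),("pivot",(311,185.8),80),("posttop",(329.8,175.8),100.5),("stud",(330.2,202),75)):print(n,ray("scene",p,z))
print("posttop in top view at bearing", [(a,proj("top",np.array([551.5+52*np.cos(np.radians(a)),145+52*np.sin(np.radians(a)),100.5]))) for a in (50,58,64)])
delta((532.2,-227.2,213),11.6)
print(Rt().as_matrix().round(2).tolist())
E
```

```text
pot [456.46466526 -22.98621823  50.        ]
pivot [560.49503337 140.10556334  80.        ]
posttop [581.47162817 190.00327525 100.5       ]
stud [640.58547669 130.05436208  75.        ]
posttop in top view at bearing [(50, array([214.74038632, 207.14975224])), (58, array([212.96798056, 209.57701598])), (64, array([211.86611117, 211.54318138]))]
d [-218.4   36.4  455.9] rv [-2.000e-03 -1.513e+00 -1.000e-03] t 0.1
[[0.26, -0.0, 0.97], [-0.97, 0.0, 0.26], [-0.0, -1.0, 0.0]]
```

Emit:
servo_tool:
  steps:
    - [[-27,0,57,0,-0.18,0,85],[-55,0,114,0,-0.36,0,85],[-82,0,171,0,-0.54,0,85],[-110,0,228,0,-0.72,0,85],[-137,0,285,0,-0.9,0,85],[-164,0,342,0,-1.08,0,85],[-191,0,399,0,-1.26,0,85],[-218,0,456,0,-1.44,0,85]]

```text
time: 1.1
ee_pos: [529.5, -229.8, 404.3]
ee_rot: [-90.0, 0.0, 7.7]
force: [0.9, -2.0, 0.5]
grip_width: 1.001
```

Emit:
servo_tool:
  steps:
    - [[0,0,0,0,-0.07,0,85],[0,0,0,0,-0.07,0,85],[0,0,0,0,-0.07,0,85]]

```text
time: 1.48
ee_pos: [527.8, -231.8, 404.4]
ee_rot: [-90.0, 0.0, 11.3]
force: [-0.1, 1.2, -0.2]
grip_width: 0.995
```

```bash
python3 - <<'E'
from h import *
C=cam("wrist");im=read_camera("wrist");cv2.imwrite("pics/w1.png",im[:,:,::-1])
np.savez("pics/w1.npz",K=C[0],R=C[1],t=C[2]);print(C[1].round(2).tolist(),-C[1].T@C[2])
g=np.array([532.2,-227.2,120]);print([proj("wrist",g+k*np.array([-.2,.98,0]),C).round(1) for k in(-120,0,95)])
delta((532.2,-227.2,213),11.6)
E
```

```text
[[0.98, 0.2, -0.0], [0.19, -0.95, 0.26], [0.05, -0.26, -0.97]] [ 514.94685554 -166.98915845  372.68248827]
[array([288.1, 322.9]), array([288.3, 207.2]), array([288.5,  93.9])]
d [ 5.4 36.5  3.8] rv [-0.    -0.006 -0.   ] t 1.525
```

View pics/w1.png

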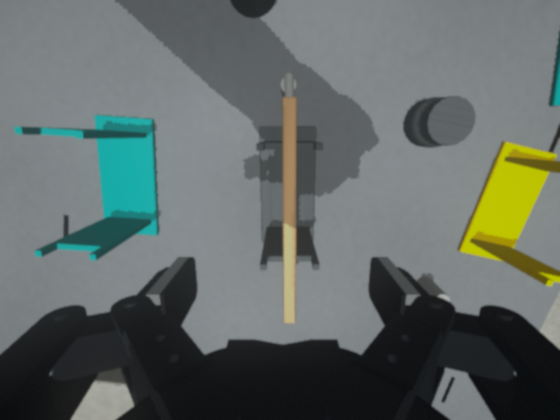

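The wrist view shows the handle from (290,323) to (290,97). The top-view estimate predicts (288,323) to (288.5,94), so they agree within about 2 mm. The handle is centred between the fingers, so I'll descend and grip.

Emit:
servo_tool:
  steps:
    - [[6,20,3,0,0,0,60],[6,45,3,0,0,0,60],[6,70,3,0,0,0,60],[6,95,3,0,0,0,60],[6,115,3,0,0,0,60],[6,130,3,0,0,0,60],[6,136.5,3,0,0,0,60],[6,136.5,3,0,0,0,60]]

```text
time: 2.52
ee_pos: [533.4, -227.5, 268.2]
ee_rot: [-90.0, 0.0, 11.4]
force: [-0.3, -0.4, 0.5]
grip_width: 0.698
```

Emit:
servo_tool:
  steps:
    - [[0,0,0,0,0,0,30],[0,0,0,0,0,0,20],[0,0,0,0,0,0,10],[0,0,0,0,0,0,5],[0,0,0,0,0,0,5],[0,0,0,0,0,0,5],[0,0,0,0,0,0,5],[0,0,0,0,0,0,5]]

```text
time: 3.52
ee_pos: [533.8, -227.4, 268.9]
ee_rot: [-90.0, -0.1, 11.4]
force: [-0.8, 0.7, 5.6]
grip_width: 0.12
```

Emit:
servo_tool:
  steps:
    - [[0,-5,0,0,0,0,5],[0,-15,0,0,0,0,5],[0,-30,0,0,0,0,5],[0,-45,0,0,0,0,5],[0,-60,0,0,0,0,5],[0,-75,0,0,0,0,5],[0,-80,0,0,0,0,5],[0,-80,0,0,0,0,5]]

```text
time: 4.53
ee_pos: [533.7, -227.4, 348.6]
ee_rot: [-90.0, -0.0, 11.4]
force: [-0.3, -0.6, -0.4]
grip_width: 0.125
```

```bash
python3 - <<'E'
from h import *
s=telemetry.state();print(s["ee_pos"],s["ee_rot"],s["force"],s["wrist_torque"],s["grip_width"])
C=cam("wrist");im=read_camera("wrist")
np.savez("pics/w2.npz",K=C[0],R=C[1],t=C[2])
u=np.array([-np.sin(np.radians(11.4)),np.cos(np.radians(11.4)),0]);g=s["ee_pos"]-[0,0,155]
print([proj("wrist",g+[0,0,7]+k*u,C).round(1) for k in(-120,0,95)],"tip",proj("wrist",g+112*u-[0,0,95],C))
sc=read_camera("scene");print("scene tip",proj("scene",g+112*u-[0,0,95]))
t=read_camera("top");print("top tip",proj("top",g+112*u-[0,0,95]),"handle ends",[proj("top",g+[0,0,7]+k*u) for k in(-120,95)])
cv2.imwrite("pics/w2.png",np.hstack([im[:,:,::-1][::1,100:460],cv2.resize(sc[170:300,130:290][:,:,::-1],(440,420))]))
cv2.imwrite("pics/top2.png",t[:,:,::-1])
E
```

```text
[ 533.66836467 -227.37039741  348.57832071] [-9.00301868e+01 -3.14650512e-02  1.13998400e+01] [-0.29112402 -0.61480169 -0.38590917] [0.02855228 0.01037921 0.02617713] 0.12508393626707115
[array([281.8, 482. ]), array([281.9, 288.1]), array([282. ,  52.1])] tip [282.18996527  65.74236531]
scene tip [221.46401121 211.88378634]
top tip [340.66576616 236.00272752] handle ends [array([450.28298049, 210.42917679]), array([353.02155257, 231.21178092])]
```

View pics/w2.png

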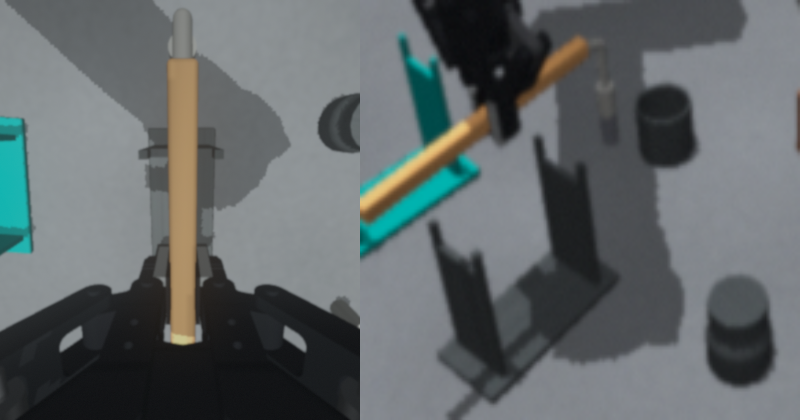

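Scene crop: the tip is at about (221,214), against a prediction of (221.5,211.9). The scene camera reads about 2.4 rows low, so I trust the top and wrist estimates. The brush is held level, about 2 mm back along the handle. Next I'll move over the pot.

Emit:
servo_tool:
  steps:
    - [[-3,0,8,0,0,0,5],[-9,0,25,0,0,0,5],[-16,0,45,0,0,0,5],[-23,0,65,0,0,0,5],[-30,0,85,0,0,0,5],[-36,0,102,0,0,0,5],[-39,0,112,0,0,0,5],[-39,0,112,0,0,0,5]]

```text
time: 5.68
ee_pos: [472.9, -124.7, 348.2]
ee_rot: [-90.0, 0.0, 11.4]
force: [-0.1, 0.1, -0.5]
grip_width: 0.125
```

Emit:
servo_tool:
  steps:
    - [[0,8,0,0,0,0,5],[0,20,0,0,0,0,5],[0,30,0,0,0,0,5],[0,38,0,0,0,0,5],[0,42,0,0,0,0,5],[0,42,0,0,0,0,5]]

```text
time: 6.42
ee_pos: [473.1, -125.2, 305.9]
ee_rot: [-90.0, 0.0, 11.4]
force: [0.3, -0.8, -0.3]
grip_width: 0.124
```

```bash
python3 - <<'E'
from h import *
s=telemetry.state();print(s["ee_pos"],s["force"])
sc=read_camera("scene");t=read_camera("top")
print("pot scene",proj("scene",(451.3,-17.7,50)),"top",proj("top",(451.3,-17.7,50)))
a=cv2.resize(sc[160:230,200:290][:,:,::-1],(450,350),interpolation=2);b=cv2.resize(t[225:295,265:335][:,:,::-1],(350,350),interpolation=2)
cv2.imwrite("pics/p3.png",np.hstack([a,b]))
E
```

```text
[ 473.08384927 -125.20758099  305.88440814] [ 0.27241099 -0.77546053 -0.29392769]
pot scene [241.01485246 200.16156328] top [299.02015846 262.00163612]
```

View pics/p3.png

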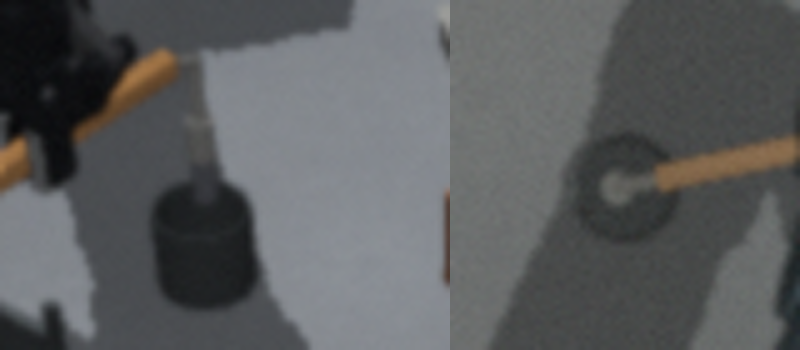

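The crops show the bristles entering the pot near its centre, with perhaps 4 mm of overshoot along the handle. I'll correct by 3 mm while lowering.

Emit:
servo_tool:
  steps:
    - [[0,6,-3,0,0,0,5],[0,16,-3,0,0,0,5],[0,26,-3,0,0,0,5],[0,35,-3,0,0,0,5],[0,40,-3,0,0,0,5],[0,40,-3,0,0,0,5],[0,40,-3,0,0,0,5],[0,40,-3,0,0,0,5]]

```text
time: 7.52
ee_pos: [474.0, -128.3, 266.6]
ee_rot: [-90.0, -0.0, 11.4]
force: [-0.1, -0.2, -0.6]
grip_width: 0.124
```

Emit:
servo_tool:
  steps:
    - [[0,0,0,0,0,0,5],[0,0,0,0,0,0,5],[0,-8,0,0,0,0,5],[0,-22,0,0,0,0,5],[0,-37,0,0,0,0,5],[0,-52,0,0,0,0,5],[0,-66,0,0,0,0,5],[0,-80,0,0,0,0,5]]

```text
time: 8.52
ee_pos: [473.8, -128.2, 347.5]
ee_rot: [-90.0, -0.0, 11.4]
force: [0.1, 0.2, -2.1]
grip_width: 0.125
```

```bash
python3 - <<'E'
from h import *
s=telemetry.state();print(s["ee_pos"],s["ee_rot"],s["force"],s["time"])
a=np.radians(s["ee_rot"][2]);u=np.array([-np.sin(a),np.cos(a),0])
tip=s["ee_pos"]-[0,0,155+95]+109*u;print("tip",tip)
print("to pivot, tool axes",Rt().inv().apply(np.array([551.5,145.4,110])-tip))
E
```

```text
[ 473.82802377 -128.17997091  347.50235131] [-9.00308688e+01 -3.71628231e-02  1.14029717e+01] [ 0.06365453  0.18018078 -2.12408175] 8.525
tip [452.27783181 -21.33153046  97.50235131]
to pivot, tool axes [130.23588072 -12.49066334 143.81666049]
```

Emit:
servo_tool:
  steps:
    - [[7,-5,8,0,0,0,5],[25,-12,27,0,0,0,5],[45,-13,49,0,0,0,5],[65,-13,72,0,0,0,5],[85,-13,94,0,0,0,5],[105,-13,116,0,0,0,5],[122,-13,135,0,0,0,5],[130,-13,144,0,0,0,5]]

```text
time: 9.52
ee_pos: [573.2, 40.3, 358.7]
ee_rot: [-90.0, 0.0, 11.5]
force: [-0.3, -0.3, 0.3]
grip_width: 0.13
```

Emit:
servo_tool:
  steps:
    - [[0,5,0,0,0,0,5],[0,12,0,0,0,0,5],[0,18,0,0,0,0,5],[0,20,0,0,0,0,5]]

```text
time: 10.02
ee_pos: [572.3, 38.1, 338.5]
ee_rot: [-90.0, 0.1, 11.3]
force: [0.5, 0.1, -0.3]
grip_width: 0.123
```

```bash
python3 - <<'E'
from h import *
s=telemetry.state();print(s["ee_pos"],s["force"],s["time"])
a=np.radians(s["ee_rot"][2]);u=np.array([-np.sin(a),np.cos(a),0])
print("tip",s["ee_pos"]-[0,0,155+95]+109*u)
sc=read_camera("scene");t=read_camera("top")
x=cv2.resize(sc[150:220,285:375][:,:,::-1],(450,350),interpolation=2);b=cv2.resize(t[180:250,195:265][:,:,::-1],(350,350),interpolation=2)
cv2.imwrite("pics/p4.png",np.hstack([x,b]))
E
```

```text
[572.2518366   38.14166675 338.45020669] [ 0.52469404  0.06525333 -0.29955752] 10.025
tip [550.80296556 145.01049256  88.45020669]
```

View pics/p4.png

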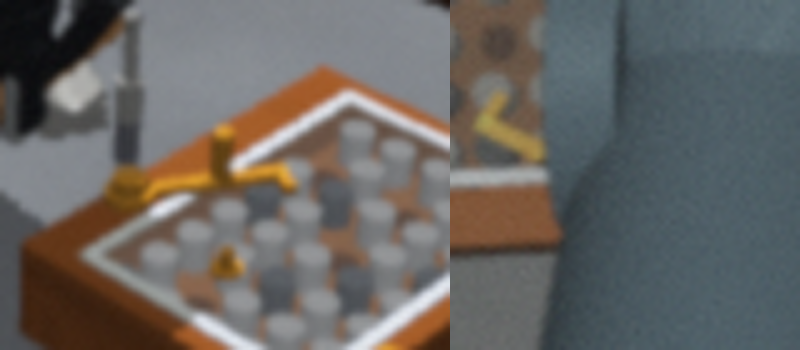

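The scene crop shows the bristle tip at (126,163), directly above the pivot head top at (126,180) with the expected 8 mm gap. Lowering in small steps.

Emit:
servo_tool:
  steps:
    - [[0,2,0,0,0,0,5],[0,4,0,0,0,0,5],[0,6,0,0,0,0,5],[0,7,0,0,0,0,5],[0,8,0,0,0,0,5],[0,8.5,0,0,0,0,5],[0,9,0,0,0,0,5]]

```text
time: 11.0
ee_pos: [572.8, 38.6, 330.4]
ee_rot: [-90.0, -0.0, 11.4]
force: [-0.6, -0.7, 1.2]
grip_width: 0.127
```

Emit:
servo_tool:
  steps:
    - [[0,0.3,0,0,0,0,5],[0,0.6,0,0,0,0,5],[0,0.8,0,0,0,0,5],[0,1,0,0,0,0,5],[0,1,0,0,0,0,5],[0,1,0,0,0,0,5]]

```text
time: 11.75
ee_pos: [573.1, 38.5, 329.7]
ee_rot: [-90.1, -0.1, 11.4]
force: [0.4, -3.3, 5.1]
grip_width: 0.124
```

```bash
python3 - <<'E'
from h import *
for i in range(4):
    s=telemetry.state();print(s["ee_pos"],s["force"],s["wrist_torque"]);sc=read_camera("scene")
E
```

```text
[573.06906644  38.49922291 329.65181497] [ 0.36224388 -3.2878978   5.06752102] [-0.33359493 -0.00893504  0.09640412]
[573.05248878  38.51289592 329.6241818 ] [ 0.87481172 -3.59569306  4.32864955] [-0.32732691 -0.02883223  0.01933241]
[573.06164056  38.48185846 329.64794406] [ 0.65643382 -4.0516113   4.88097381] [-0.31885578 -0.08206575  0.08158275]
[573.0461523   38.50751211 329.61676365] [ 0.37482323 -4.20016309  5.01429009] [-0.31893617  0.00158696  0.03364939]
```

Contact is confirmed at 5 N with a matching moment. Lifting, then back above the stand.

Emit:
servo_tool:
  steps:
    - [[0,-5,0,0,0,0,5],[0,-18,0,0,0,0,5],[0,-33,0,0,0,0,5],[0,-40,0,0,0,0,5]]

```text
time: 12.45
ee_pos: [573.1, 38.8, 370.8]
ee_rot: [-90.0, -0.1, 11.4]
force: [-0.1, -0.3, 0.1]
grip_width: 0.127
```

Emit:
servo_tool:
  steps:
    - [[-4,0,-11,0,0,0,5],[-13,0,-36,0,0,0,5],[-26,0,-73,0,0,0,5],[-41,0,-113,0,0,0,5],[-56,0,-155,0,0,0,5],[-71,0,-196,0,0,0,5],[-83,0,-230,0,0,0,5],[-91,0,-253,0,0,0,5]]

```text
time: 13.45
ee_pos: [532.6, -229.6, 368.6]
ee_rot: [-90.0, 0.1, 11.3]
force: [0.4, 0.5, -0.1]
grip_width: 0.127
```

Emit:
servo_tool:
  steps:
    - [[0,5,0,0,0,0,5],[0,10,0,0,0,0,5],[0,15,0,0,0,0,5],[0,20,0,0,0,0,5],[0,20,0,0,0,0,5]]

```text
time: 14.08
ee_pos: [533.5, -226.7, 348.6]
ee_rot: [-90.0, 0.0, 11.5]
force: [0.7, 0.1, -0.8]
grip_width: 0.124
```

```bash
python3 - <<'E'
from h import *
s=telemetry.state();print(s["ee_pos"],s["ee_rot"],s["force"],s["wrist_torque"],s["time"],s["grip_width"])
print("to place",Rt().inv().apply(np.array([533.7,-227.4,268.9])-s["ee_pos"]))
im=read_camera("wrist");sc=read_camera("scene");t=read_camera("top");cv2.imwrite("pics/top5.png",t[:,:,::-1])
cv2.imwrite("pics/w5.png",np.hstack([im[:,:,::-1][:,100:460],cv2.resize(sc[170:300,130:290][:,:,::-1],(440,420))]))
E
```

```text
[ 533.46136508 -226.67555123  348.62583179] [-8.99635815e+01  4.78798246e-02  1.14504052e+01] [ 0.68748206  0.09758454 -0.76170788] [-0.01831529 -0.00719194 -0.03193087] 14.075 0.12395510709050168
to place [ 0.15669173 79.72523116 -0.80807904]
```

View pics/w5.png

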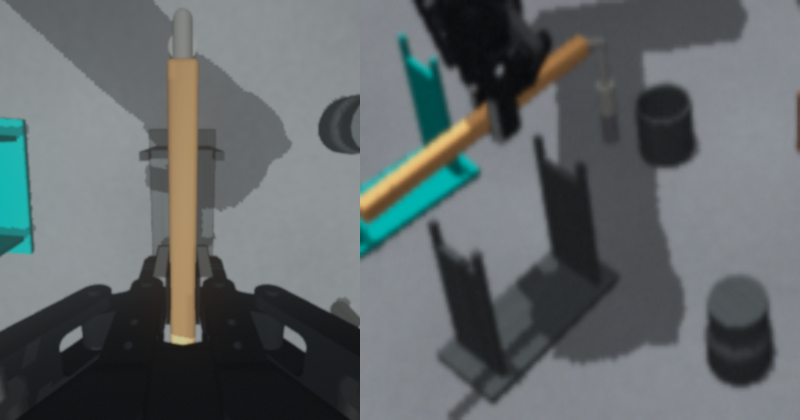

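The view matches the one after lifting, with the handle end at row 58, so the brush hasn't slipped. Lowering onto the stand and releasing.

Emit:
servo_tool:
  steps:
    - [[0,10,0,0,0,0,5],[0,25,0,0,0,0,5],[0,40,0,0,0,0,5],[0,55,0,0,0,0,5],[0,67,-0.5,0,0,0,5],[0,75,-0.5,0,0,0,5],[0,79,-0.5,0,0,0,5],[0,79.5,-0.5,0,0,0,5]]

```text
time: 15.22
ee_pos: [533.7, -227.8, 269.7]
ee_rot: [-90.0, -0.0, 11.4]
force: [-0.3, -0.1, -0.6]
grip_width: 0.124
```

Emit:
servo_tool:
  steps:
    - [[0,0,0,0,0,0,5],[0,0,0,0,0,0,16],[0,0,0,0,0,0,22],[0,0,0,0,0,0,32],[0,0,0,0,0,0,45],[0,0,0,0,0,0,55],[0,0,0,0,0,0,55],[0,0,0,0,0,0,55]]

```text
time: 16.23
ee_pos: [533.7, -227.8, 269.7]
ee_rot: [-90.0, 0.0, 11.4]
force: [0.4, 0.0, 0.1]
grip_width: 0.647
```

Emit:
servo_tool:
  steps:
    - [[0,-5,0,0,0,0,55],[0,-15,0,0,0,0,55],[0,-35,0,0,0,0,55],[0,-65,0,0,0,0,55],[0,-95,0,0,0,0,55],[0,-125,0,0,0,0,55],[0,-140,0,0,0,0,55]]

```text
time: 17.1
ee_pos: [534.0, -228.0, 412.4]
ee_rot: [-90.1, -0.2, 11.4]
force: [0.3, -0.6, -0.9]
grip_width: 0.644
```

```bash
python3 - <<'E'
from h import *
s=telemetry.state();print(s["ee_pos"],s["ee_rot"],s["force"],s["time"],s["grip_width"])
C=cam("wrist");im=read_camera("wrist");sc=read_camera("scene")
g=np.array([533,-228,120]);u=np.array([-.2,.98,0]);print([proj("wrist",g+k*u,C).round(1) for k in(-120,0,95)])
hs=cv2.cvtColor(im,cv2.COLOR_RGB2HSV);m=cv2.inRange(hs,(8,60,90),(24,255,255));k=cv2.connectedComponentsWithStats(m);i=1+np.argmax(k[2][1:,4]);print("handle box",k[2][i])
cv2.imwrite("pics/w6.png",np.hstack([im[:,:,::-1][:,100:460],cv2.resize(sc[170:300,130:290][:,:,::-1],(440,420))]))
E
```

```text
[ 533.97279621 -227.95802809  412.36076905] [-90.14579142  -0.16078973  11.40097553] [ 0.34842927 -0.61952278 -0.88407077] 17.1 0.6439020723805525
[array([280.8, 320.2]), array([280.4, 208. ]), array([280. ,  98.6])]
handle box [ 275  101   14  219 2246]
```

View pics/w6.png

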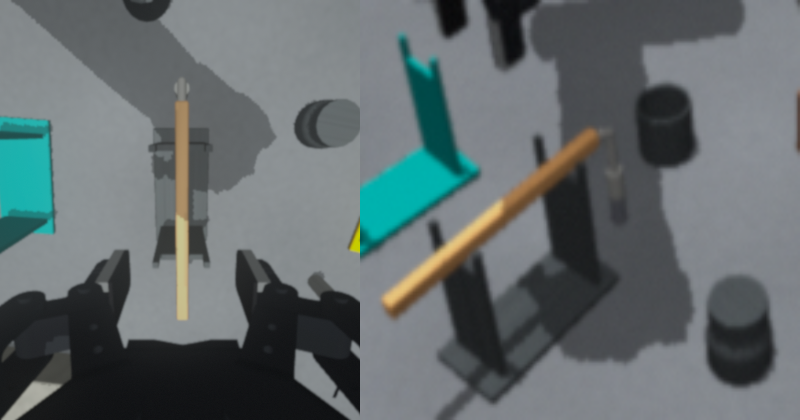

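The brush lies level and centred on the steel stand: handle box rows 101–320 against a prediction of 98.6–320. Now for the latch.

Emit:
servo_tool:
  steps:
    - [[5,0,15,0,-0.15,0,55],[14,0,45,0,-0.3,0,55],[24,0,80,0,-0.45,0,55],[34,0,115,0,-0.6,0,55],[45,0,150,0,-0.75,0,55],[57,0,185,0,-0.9,0,55],[68,0,220,0,-1.05,0,55],[75,0,250,0,-1.2,0,55]]

```text
time: 18.2
ee_pos: [557.5, 33.5, 408.0]
ee_rot: [-89.9, 0.0, 80.5]
force: [-0.2, -0.6, 0.7]
grip_width: 0.647
```

```bash
python3 - <<'E'
from h import *
delta((577,191,165),150);print(telemetry.state()["joint_pos"])
E
```

```text
d [158.6  88.    6.6] rv [-2.000e-03 -1.213e+00  1.000e-03] t 18.2
[-3.06792158e+00  1.96923707e+01  2.33282480e+00  7.27838288e+01
 -1.64197148e-03  6.45941878e+00]
```

Emit:
servo_tool:
  steps:
    - [[12,5,0,0,-0.15,0,55],[35,18,1,0,-0.3,0,55],[60,32,2,0,-0.45,0,55],[85,46,3,0,-0.6,0,55],[110,60,4,0,-0.75,0,55],[133,74,5,0,-0.9,0,55],[150,84,6,0,-1.05,0,55],[158.5,88,6.5,0,-1.2,0,55]]

```text
time: 19.2
ee_pos: [577.6, 190.2, 319.1]
ee_rot: [-89.8, -0.2, 149.3]
force: [1.0, -0.5, 0.2]
grip_width: 0.643
```

```bash
python3 - <<'E'
from h import *
C=cam("wrist");s=telemetry.state();im=read_camera("wrist");sc=read_camera("scene");print(s["ee_pos"],s["ee_rot"],s["joint_pos"])
P=np.array([551.5,145.4])
for a in(54,60,66):
    X=[P[0]+52*np.cos(np.radians(a)),P[1]+52*np.sin(np.radians(a)),100.5];print(a,"wrist",proj("wrist",X,C),"scene",proj("scene",X))
print("pivot",proj("wrist",[*P,80],C),"tips",proj("wrist",s["ee_pos"]-[0,0,170],C))
cv2.imwrite("pics/w7.png",np.hstack([im[:,:,::-1][:,:,],cv2.resize(sc[140:220,290:380][:,:,::-1],(240,213)).repeat(1,0) if 0 else cv2.copyMakeBorder(cv2.resize(sc[140:220,290:380][:,:,::-1],(240,213)),0,207,0,0,0)]))
E
```

```text
[577.55267085 190.18513318 319.05406678] [-89.84287849  -0.16938619 149.25492417] [ 1.22509120e+01  2.75519830e+01  9.59444123e-01  6.36384989e+01
  5.93067330e-04 -4.70042457e+01]
54 wrist [273.58523052 235.57090948] scene [329.32493985 176.2356934 ]
60 wrist [281.55193984 235.86639376] scene [328.82772882 175.14660829]
66 wrist [289.50798012 235.37225493] scene [328.13426133 174.09062755]
pivot [280.59889545 156.41934114] tips [281.21064333 266.55465444]
```

View pics/w7.png

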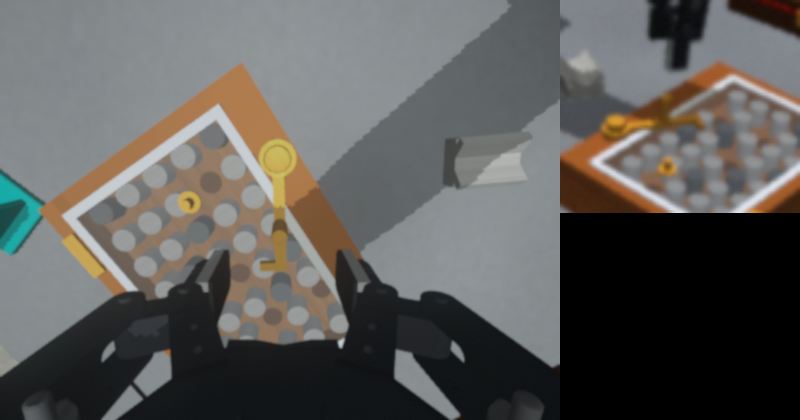

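The wrist view shows the pivot at (278,157), predicted (280.6,156.4), the post near (280,230) midway between the fingers, and the stud at (189,202). Descending around the post.

Emit:
servo_tool:
  steps:
    - [[0,10,0,0,0,0,55],[0,25,0,0,0,0,55],[0,40,0,0,0,0,55],[0,52,0,0,0,0,55],[0,60,0,0,0,0,45],[0,62,0,0,0,0,32],[0,62,0,0,0,0,22],[0,62,0,0,0,0,22]]

```text
time: 20.3
ee_pos: [578.7, 189.5, 260.3]
ee_rot: [-90.0, 0.1, 148.9]
force: [0.1, 0.2, 0.4]
grip_width: 0.255
```

Emit:
servo_tool:
  steps:
    - [[0,0,0,0,0,0,22],[0,0,0,0,0,0,22],[0,0,0,0,0,0,22]]

```text
time: 20.68
ee_pos: [578.5, 189.4, 259.8]
ee_rot: [-90.0, 0.0, 148.9]
force: [0.2, -0.3, 0.2]
grip_width: 0.258
```

Emit:
servo_tool:
  steps:
    - [[-3.6,2,0.1,0,0.07,0,22],[-7.2,3,0.5,0,0.14,0,22],[-10.8,3,1.1,0,0.209,0,22],[-14.3,3,2,0,0.279,0,22],[-17.8,3,3.1,0,0.349,0,22],[-21.2,3,4.5,0,0.419,0,22],[-24.4,3,6.1,0,0.489,0,22],[-27.6,3,7.9,0,0.559,0,22]]

```text
time: 21.68
ee_pos: [598.1, 168.7, 256.6]
ee_rot: [-90.0, -0.1, 116.8]
force: [0.1, 2.0, -1.0]
grip_width: 0.263
```

Emit:
servo_tool:
  steps:
    - [[-3.6,0,0.1,0,0.07,0,22],[-7.2,0,0.5,0,0.14,0,22],[-10.8,0,1.1,0,0.209,0,22],[-14.3,0,2,0,0.279,0,22],[-17.8,0,3.1,0,0.349,0,22],[-21.2,0,4.5,0,0.419,0,22],[-24.4,0,6.1,0,0.489,0,22]]

```text
time: 22.55
ee_pos: [603.9, 144.0, 256.8]
ee_rot: [-90.0, -0.1, 88.7]
force: [0.4, 1.8, -0.3]
grip_width: 0.258
```

```bash
python3 - <<'E'
from h import *
s=telemetry.state();d=s["ee_pos"][:2]-[551.5,145.4];print(s["ee_pos"],s["ee_rot"],s["force"],"bearing",np.degrees(np.arctan2(d[1],d[0])),np.hypot(*d))
E
```

```text
[603.88418583 144.03478659 256.76634394] [-9.00440810e+01 -5.36661020e-02  8.87452569e+01] [ 0.44071241  1.83515931 -0.30319893] bearing -1.4928792613277206 52.4019726027052
```

Emit:
servo_tool:
  steps:
    - [[-1,0,0,0,0,0,22],[-2,0,0.1,0,0,0,22],[-3,0,0.1,0,0,0,22],[-4,0,0.2,0,0,0,22],[-5,0,0.3,0,0,0,22]]

```text
time: 23.18
ee_pos: [603.6, 140.8, 256.9]
ee_rot: [-90.1, -0.4, 89.0]
force: [2.4, 11.1, -2.7]
grip_width: 0.257
```

Emit:
servo_tool:
  steps:
    - [[-1,0,0,0,0,0,22],[-2,0,0.1,0,0,0,22],[-3,0,0.2,0,0,0,22]]

```text
time: 23.55
ee_pos: [603.5, 139.6, 256.8]
ee_rot: [-90.1, -0.7, 89.1]
force: [3.5, 18.8, -4.1]
grip_width: 0.258
```

The force rose to 19 N with the post at about −0.5° bearing. That matches the bar lying against the stud (−5.6° + 6.2°). Backing off, lifting and checking.

Emit:
servo_tool:
  steps:
    - [[3,0,0,0,0,0,22],[7,0,0,0,0,0,24],[8,0,0,0,0,0,30],[8,0,0,0,0,0,30],[8,-10,0,0,0,0,30],[8,-30,0,0,0,0,30],[8,-60,0,0,0,0,30],[8,-80,0,0,0,0,30]]

```text
time: 24.55
ee_pos: [603.4, 143.6, 339.0]
ee_rot: [-90.1, -0.0, 88.8]
force: [-0.5, -0.3, 0.0]
grip_width: 0.354
```

```bash
python3 - <<'E'
from h import *
C=cam("wrist");s=telemetry.state();im=read_camera("wrist");sc=read_camera("scene");t=read_camera("top");print(s["ee_pos"],s["force"],s["time"])
P=np.array([551.5,145.4])
print("pivot",proj("wrist",[*P,80],C),"stud",proj("wrist",[628.9,137.8,75],C))
for a in(-3,0,3,6):print(a,proj("wrist",[P[0]+52*np.cos(np.radians(a)),P[1]+52*np.sin(np.radians(a)),100.5],C))
a=cv2.resize(im[100:340,150:390][:,:,::-1],(400,400));b=cv2.resize(sc[100:310,130:340][:,:,::-1],(400,400),interpolation=2)
cv2.imwrite("pics/f.png",np.hstack([a,b]))
hs=cv2.cvtColor(t,cv2.COLOR_RGB2HSV);m=cv2.inRange(hs,(18,60,90),(35,255,255));m[:205]=0;m[245:]=0;m[:,:342]=0;m[:,445:]=0
ys,xs=np.nonzero(m);print("brush top now",cv2.minAreaRect(np.c_[xs,ys].astype(np.float32)),len(xs))
E
```

```text
[603.40814833 143.57319396 339.03896918] [-0.52506275 -0.29801103  0.03217992] 24.55
pivot [283.10431771 153.14300491] stud [275.92015952 245.02700357]
-3 [280.82206701 225.60302284]
0 [284.45806735 225.62705861]
3 [288.09122272 225.46953488]
6 [291.71344988 225.13071827]
brush top now ((393.48944091796875, 224.4496307373047), (6.128812313079834, 91.41714477539062), 78.11134338378906) 512
```

View pics/f.png

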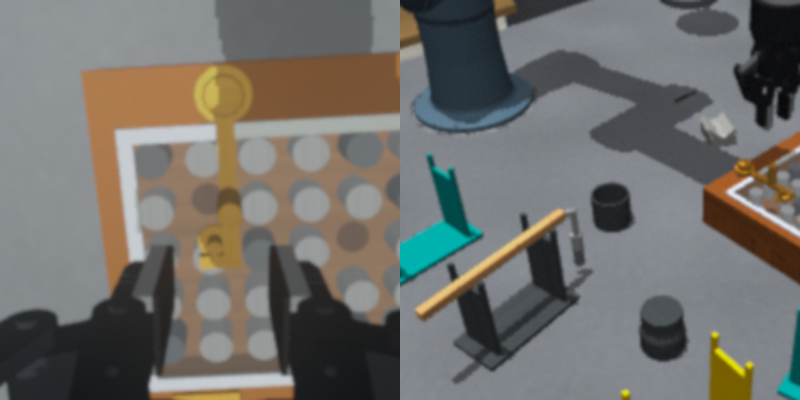

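The wrist crop shows the bar lying against the stud at crop (212,247) with the fingers clear. The scene crop shows the brush level on the steel stand, and the pot upright in its place.

```bash
python3 -c "
from workcell import workorder;print(workorder.close_job())"
```

```text
the job is handed in; nothing more can be done
None
```

I did the whole job in the required order and handed it in at about 24.7 s of the 64 s allowed. No verdict came back, so what follows rests on my own checks.

- **Oil dip:** I gripped the brush and held the tip about 13 mm above the pot floor, below half the pot's depth, for over 0.4 s.
- **Dab:** I pressed the tip on the pivot head with about 5 N while the latch was still open, roughly 1.1 rad.
- **Brush return:** I laid the brush back on the steel stand before touching the latch. The last top view puts the handle within 1 px of where it started.
- **Latch:** I pushed the finger post until the hook met the stop, where the force rose to about 19 N. I then backed off and lifted clear; the last wrist picture shows the bar against the stud and the fingers free.
- **Pot and bystanders:** The pot looks upright and in place in the last scene picture, and the tin looks unmoved. I planned the paths clear of the standing gauge and the V-block but did not re-measure either one.

**Disagreements between checks:** The scene camera gave positions about 2.4 pixel rows low, which is 5–10 mm on the table. I relied on the top and wrist cameras, which agreed within about 2 mm. I did not measure the latch angle directly; it comes from the contact force and the picture.

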